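# Fetch the brass spacer from the deep caddy with sprung tongs

### The arm

A 6-joint arm with a two-finger parallel gripper is mounted at the origin on the work surface. World frame = base frame: x ahead of the robot, y to its left, z up, the work surface at z = 0. Lengths are in mm, angles in rad, forces in N, time in s.
With the tool pointing down it reaches from about 275 to 850 mm from the base axis. Payload 19 kg.
Tool frame: the origin (TCP) lies midway between the tips of the shut fingers; the grasp point (between the pads) lies 19 mm behind it; z points along the fingers, y is the line along which they close (so a half turn about z gives the same grasp; the last joint's range is limited). The gripper opens to 85 mm and grips with 20 to 120 N. Pads are 22 mm wide; open, the fingers measure 114 mm over their backs; the gripper's body (76 mm by 85 mm) begins 54 mm behind the grasp point. The pads swing forward as they close: fully open they stand 13 mm farther back than shut.
Start: joints at [0.969, 0.15, 1.437, -0, 1.554, -0.134], TCP at [259.28, 513.19, 231.267] pointing down, gripper open.
Joint ranges: [-2.8, 2.8], [-0.68, 2.1], [0.12, 2.68], [-1.39, 4.53], [0.16, 2.79], [-2.81, 2.81]. Speed limits (rad/s): [1.89, 1.89, 2.22, 3.01, 3.01, 3.01].

### API

Orientations are given as a unit quaternion [w, x, y, z].
In Python, from plant import read_state, get_image, calibration, hand_in gives the robot as it stands.
- The arm moves only by the tool carry_out, never from a script. Its argument "plan" is a list of rows, each a list of 7 numbers: the shift along the world's x, y, z in units of 500 mm (1.0 is 500 mm), then the turn, a rotation vector about the world's x, y, z in units of pi/2 rad (1.0 is pi/2 rad), then the gripper's target within -1 to 1 (shut at 1, half-way at 0, fully open at -1). In form: [[tx, ty, tz, rx, ry, rz, jaw], ...]. A call has exactly 8 rows; each row is the pose to reach, as a shift and turn from the pose commanded when the call began; what a row does not reach only later rows make up. A row lasts 1/10 s, in which the tool goes at most 50 mm and 8.59 degrees, less where a joint would pass 70% of its speed; a pose out of reach is approached as far as the arm can. A call with a number of a shift or a turn outside -1 to 1 is refused whole. A call with a gripper value outside its range is refused whole. The fingers move at their own pace and stop on an object; "force" is the grip in N (left out, the last holds). Time passes only in rows, so rows that repeat a pose let the fingers close, or fill a call up. It gives the time, the measured TCP pose, the force, the opening and the grip force at its end, in the units of the state.
- read_state(): the state, without advancing time (a new reading comes with each control period).
- get_image(name): name is "scene" or "top"; returns the picture (420x560x3 uint8, blue, green, red); there is no depth.
- calibration(name): a dict with "mtx" (3x3 intrinsics, pixels), "position" and "rotation" of the camera in the world. Camera axes: x right, y down, z forward; pixel columns grow to the right and rows downward; lengths in mm; the calibration is good to about 2 mm. A picture is of the moment at which its call begins. calibration takes no time and is no camera call.
- hand_in(): hands the job in; it is judged then, once.
The state is a dict: "time_s": time; "q": joint angles; "qvel": joint speeds; "tau": joint torques, N m; "ee_pos": TCP position; "orientation": TCP orientation; "wrist_force": force on the tool from outside, world axes, zero at the start; "ft_torque": the same for the moment, N m; "finger_gap": finger opening in mm; "grip_force": force on a finger pad.
Only numpy, scipy, OpenCV 4.12 (cv2) and the standard library are available. Lean on these libraries where they do the work, as an engineer would, in place of code of your own. Each camera call takes 0.05 s, during which the arm holds its last target. There are 200 camera calls.

### The job

Fetch the brass spacer out of its deep caddy pocket with the sprung tongs, not with the gripper's fingers: hold the tongs lightly so that the jaws stay open, lower them over the spacer, squeeze them shut on it and lift it out. Then lower the tongs back to hang in their cradle with the spacer still in the jaws, and only there let go, so that the spacer drops into the white dish below and the tongs stay hanging.

Things in the scene. Friction and masses are not known exactly. Their poses are not given: they have to be found in the camera images.
- tongs: Sprung tongs, 154 mm tall, 120 g, upright. Origin between jaw tips, z up. Jaws: 20 wide (x), 30 apart inside (y), slide together along y. Orange pads, z 104-151: squeeze along y at z 126. Over pads 44 open, 39-42 held with jaws open, 30 shut on spacer; a mm there is a mm at the jaws. Spring 3.6 N a side open, 6.3 N shut. Crossbar z 91-101, 108 long (y), 20 wide, is hanger and depth stop.
- brass_spacer: Brass-coloured round spacer, 16 mm diameter, 20 mm tall, about 30 g, dark hole mark in its top; origin at the centre of its underside, z along its axis. Starts standing on the floor of one of the three caddy pockets (any of them), within 6 mm of its middle; a black and a white plastic spacer of the same size stand in the other two and are not wanted.
- caddy: Teal caddy fixed to the bench, 50 (x) by 172 (y) by 100 mm high; origin at the centre of its underside, z up. Three open-topped pockets at y = -55, 0, +55, each 40 (x) by 50 (y) inside, floor at z 5, rim at z 100, walls 5, windows in the x faces. The tongs enter with their y along the caddy's y (either way round); crossbar on the rim puts the jaw tips 4 mm above the pocket floor.
- cradle: Fixed cradle: dark base 100 (x) by 120 mm (y), origin at centre of its underside, z up. White open dish, inside 80 (x) by 64 (y), floor z 6, rim z 22. Two aluminium posts at y = -44, +44, 16 (y) by 52 (x), 72 apart inside; flat tops at z 113, 44 wide between 6 mm high lips. The tongs hang with crossbar over both posts, y along cradle y (either way), jaw tips at z 22 over the dish.
Mind the look-alikes: they are no part of the job. Of the things like the caddy, leave any that is orange; of the rest the larger one is meant.

How it is judged (in metres and radians):
On the way, in this order (a step that is already met when the one before it is completed fails the run):
1. the tongs grip the brass spacer down in its pocket (contact force between tongs and brass_spacer above 1 N and z of brass_spacer in the frame of caddy below 0.03 m and z of tongs in the frame of caddy below 0.025 m), for 0.1 s.
2. the spacer is lifted out of the caddy in the jaws (contact force between tongs and brass_spacer above 0.5 N and z of brass_spacer in the frame of caddy above 0.1 m), for 0.1 s.
3. the tongs are back down in the cradle (within 18 mm of hanging) with the spacer still in the jaws (contact force between tongs and brass_spacer above 0.5 N and z of tongs in the frame of cradle below 0.04 m and horizontal distance between tongs and cradle below 0.025 m), for 0.1 s.
At the end, for the whole second after the job is handed in: The brass spacer is on the floor of the white dish (origin under 30 mm above the cradle's underside); the tongs hang in the cradle, within 25 mm of its centre, -10 to +8 mm of hanging height, upright within 10 degrees and in line with the posts within 17 degrees; both at rest (x of brass_spacer in the frame of cradle between -0.042 and 0.042 m and y of brass_spacer in the frame of cradle between -0.034 and 0.034 m and z of each of brass_spacer, tongs in the frame of cradle below 0.03 m and horizontal distance between tongs and cradle below 0.025 m and z of tongs in the frame of cradle above 0.012 m and angle between tongs's own z axis and vertical below 0.17 rad and angle between the y axis of tongs and the y axis of cradle, either way round below 0.3 rad and linear speed of tongs below 0.03 m/s and linear speed of brass_spacer below 0.05 m/s); the robot touches nothing.
It fails at once if the gripper's fingers touch the brass spacer (contact force between the fingers and brass_spacer above 0.5 N).
It also fails if it takes over 48 s, if anything falls off the work surface, if the arm or the gripper's body presses on something with over 40 N, if the wrist force passes 120 N, or if a joint passes its speed limit or range.

## Working session

There is one attempt and no reset: what is moved stays moved. The work goes in short steps, Python scripts to look and compute and a tool call to move; the robot and the scene stay as the last step left them, time stands still between calls to the robot, and variables do not carry over. Pictures are saved under pics/ and viewed, at most 10 in all, crops included, and the job is handed in when it is done.

Besides the shell and the picture viewer there is one more tool, called after "Emit:" as name(argument=value, ...), one argument or row to a line, values as JSON. carry_out: Moves the arm, as the interface text tells. Its arguments: {"type":"object","properties":{"plan":{"type":"array","items":{"type":"array","items":{"type":"number"}}},"force":{"type":"number"}},"required":["plan"]}

```bash
mkdir -p pics
python3 - <<'E'
from plant import *
import cv2
for n in("scene","top"):
    cv2.imwrite(f"pics/{n}0.png",get_image(n)); c=calibration(n); print(n,c)
s=read_state(); print(s)
E
```

```text
scene {'mtx': array([[385.49623794,   0.        , 279.87993733],
       [  0.        , 385.49623794, 215.71874311],
       [  0.        ,   0.        ,   1.        ]]), 'position': array([ 742.81241487, -477.63092654,  413.44003571]), 'rotation': array([-0.44645362,  0.8625154 ,  0.20535919, -0.12072261])}
top {'mtx': array([[504.51992338,   0.        , 279.81925307],
       [  0.        , 504.51992338, 208.38375256],
       [  0.        ,   0.        ,   1.        ]]), 'position': array([409.56739301,   7.62885994, 985.52488442]), 'rotation': array([-0.01855235,  0.70680377, -0.7065741 ,  0.02893585])}
{'time_s': 0.1, 'q': array([ 9.68972701e-01,  1.50950137e-01,  1.43792338e+00,  5.00139110e-05,
        1.55382445e+00, -1.33990629e-01]), 'qvel': array([ 0.00078279, -0.00096523, -0.00155705,  0.00031215,  0.00143193,
       -0.00050207]), 'tau': array([ 4.11262095e-03, -7.14370966e+01, -5.71799433e+01, -2.00853319e-04,
        6.95698400e-03, -8.67705899e-05]), 'ee_pos': array([259.17462698, 513.03837445, 230.74948527]), 'orientation': array([-2.22099703e-04,  2.31789519e-01,  9.72765806e-01, -5.06679706e-04]), 'wrist_force': array([-0.5611797 ,  0.14953583, -0.14417624]), 'ft_torque': array([-0.01426762,  0.01855167,  0.02694976]), 'grip_force': 0.0, 'finger_gap': 85.36129412322393}
```

View pics/top0.png

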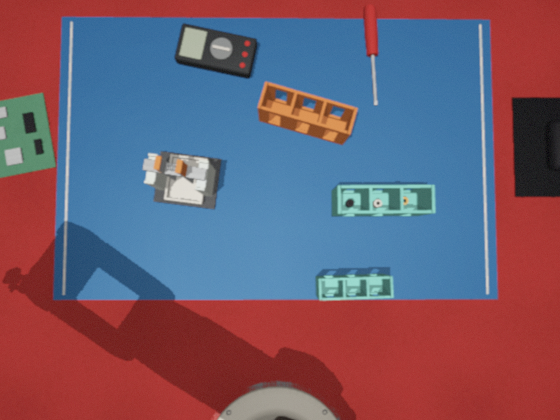

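View pics/scene0.png

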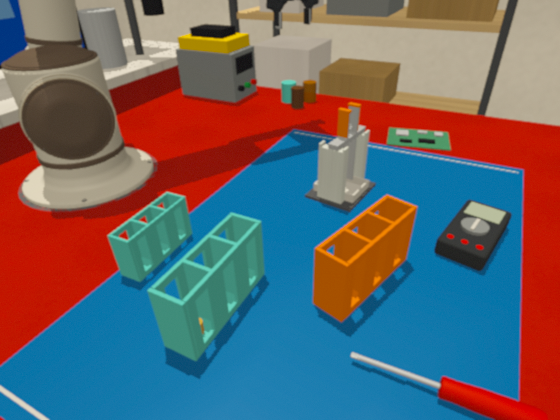

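The top view shows the brass spacer in the right-hand pocket (about 406,200) of the larger teal caddy (385,200). The tongs hang in the cradle near (183,178), with their orange pads at about (158,163) and (181,167). The scene view shows a brass patch in the caddy's near pocket, at (200,325). Next I'll measure with an enlarged crop.

```bash
cat > h.py <<'E'
import numpy as np, cv2
from plant import *
from scipy.spatial.transform import Rotation as R
def cam(n):
    c=calibration(n); return c["mtx"],c["position"],R.from_quat(c["rotation"],scalar_first=True).as_matrix()
def ray(n,uv,z):
    K,p,M=cam(n); d=M@np.linalg.inv(K)@np.array([uv[0],uv[1],1.]); return (p+d*(z-p[2])/d[2])
def proj(n,P):
    K,p,M=cam(n); q=K@M.T@(np.asarray(P)-p); return q[:2]/q[2]
E
python3 - <<'E'
from h import *
im=cv2.imread("pics/top0.png")
a=cv2.resize(im[140:220,130:230],None,fx=5.5,fy=5.5,interpolation=cv2.INTER_CUBIC)[:,:400]
a=cv2.resize(im[145:215,135:225],(800,622)[:2],interpolation=cv2.INTER_CUBIC)
a=cv2.resize(im[146:214,138:226],(440,340),interpolation=cv2.INTER_CUBIC)
b=cv2.resize(im[176:224,328:440],(560,240),interpolation=cv2.INTER_CUBIC)
s=cv2.imread("pics/scene0.png")
c=cv2.resize(s[95:211,300:380],(240,348),interpolation=cv2.INTER_CUBIC)
o=np.zeros((590,690,3),np.uint8); o[:340,:440]=a; o[345:585,:560]=b; o[:348,445:685]=c
cv2.imwrite("pics/crop1.png",o)
hsv=cv2.cvtColor(im,cv2.COLOR_BGR2HSV)
m=cv2.inRange(hsv,(72,60,60),(92,255,255)); 
cs=[c for c in cv2.findContours(m,0,2)[0] if cv2.contourArea(c)>500]
for c in cs:
    r=cv2.minAreaRect(c); bx=cv2.boxPoints(r); print("teal",r); print([ray("top",x,100)[:2].round(1) for x in bx])
m=cv2.inRange(hsv,(8,120,100),(25,255,255))
for c in cv2.findContours(m,0,2)[0]:
    r=cv2.minAreaRect(c)
    if 2<cv2.contourArea(c)<800: print("orange",r,cv2.contourArea(c))
E
```

```text
teal ((353.9999694824219, 285.9999694824219), (75.99998474121094, 23.999996185302734), -0.0)
[array([312.9, -68.3]), array([354.4, -68.5]), array([ 354.2, -201.7]), array([ 312.6, -201. ])]
teal ((383.0, 199.5), (31.0, 102.0), 90.0)
[array([512.4, -97.6]), array([ 512.7, -278.8]), array([ 457.7, -277.7]), array([457.5, -97.3])]
orange ((180.9459228515625, 167.32432556152344), (9.86393928527832, 14.138313293457031), 9.462322235107422) 100.0
orange ((157.6346435546875, 162.326904296875), (4.9029035568237305, 13.335897445678711), 11.309932708740234) 50.0
```

View pics/crop1.png

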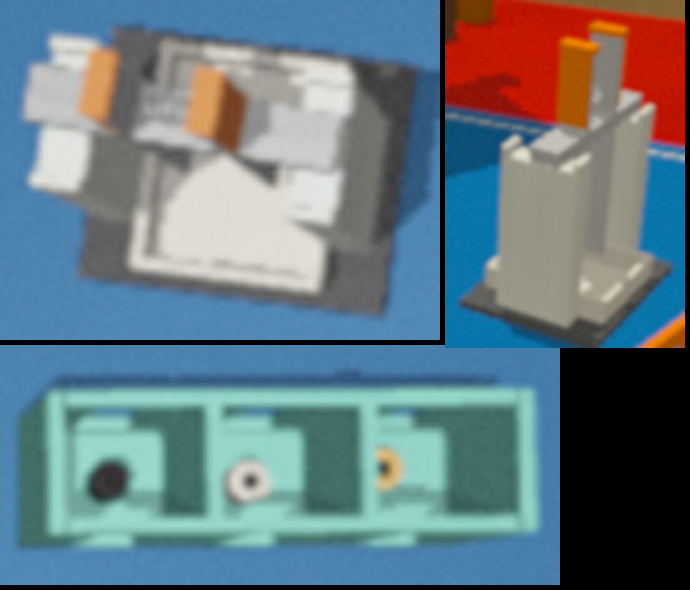

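The enlarged crop shows three things:
- **Tongs:** pad tops near (158,163) and (179,167), with a yaw of about -10°.
- **Cradle:** its base is yawed about -7°.
- **Spacer:** the brass spacer is at about (404,200.4), partly hidden by a wall.

I'll cast these points into the world.

Run:
```python
from h import *
im=cv2.imread("pics/top0.png"); hsv=cv2.cvtColor(im,cv2.COLOR_BGR2HSV)
U=lambda x,y:(138+x/5-.4,146+y/5-.4); V=lambda x,y:(328+x/5-.4,176+(y-345)/5-.4)
yaw=lambda a,b:np.degrees(np.arctan2(-(b-a)[0],(b-a)[1]))
L=[ray("top",U(*p),173)[:2] for p in[(92,47),(120,50),(105,122),(79,118)]]
Rr=[ray("top",U(*p),173)[:2] for p in[(197,67),(225,70),(212,142),(185,135)]]
l,r=np.mean(L,0),np.mean(Rr,0); print("pads",l,r,(l+r)/2,yaw(r,l),"sep",np.linalg.norm(l-r))
B=[ray("top",U(*p),123)[:2] for p in[(35,65),(25,118),(340,165),(345,113)]]
print("bar ends",np.round(B,1),np.mean(B,0),"yaw",yaw(B[2],B[1]))
# post lips outer corners z=119
P=[ray("top",U(*p),119)[:2] for p in[(50,35),(30,188),(332,224),(352,65)]]
print("posts",np.round(P,1),np.mean(P,0),yaw(P[2],P[1]),yaw(P[3],P[0]))
D=[ray("top",U(*p),8)[:2] for p in[(80,275),(385,313)]]; print("base yaw",yaw(D[1],D[0]),"mid",np.mean(D,0))
C=[ray("top",V(*p),100)[:2] for p in[(47,390),(47,533),(537,533),(537,390)]]; print("caddy",np.round(C,1),np.mean(C,0))
s=ray("top",V(381,467),25); print("spacer",s)
# scene checks
print("scene pads mid",[proj("scene",[*q,173]) for q in (l,r)],"spacer",proj("scene",s))
sc=cv2.imread("pics/scene0.png"); hs=cv2.cvtColor(sc,cv2.COLOR_BGR2HSV)
m=cv2.inRange(hs,(8,150,235),(25,255,255)); m[:, :300]=0; m[130:]=0
for c in cv2.findContours(m,0,2)[0]:
    if cv2.contourArea(c)>3: print("scene orange",cv2.minAreaRect(c))
cc=np.mean(C,0)
print("caddy rim corners scene",[proj("scene",[cc[0]+a,cc[1]+b,100]).round(1) for a,b in((-25,-86),(25,-86),(25,86),(-25,86))])
# caddy yaw: top rim edge rows by bright teal
v=cv2.inRange(hsv,(72,60,140),(92,255,255))
cols=np.r_[345:430:3]; top=[185-4+np.argmax(v[181:195,c]>0) for c in cols]; print("edge slope deg",np.degrees(np.polyfit(cols,top,1)[0]))
K,p,M=cam("top"); print("cam x axis world",M[:,0],M[:,2])
q=read_state()
```

```text
pads [538.592352  193.8195886] [532.38191553 159.60437129] [535.48713376 176.71197994] -10.287805545301484 sep 34.77428097056882
bar ends [[553.1 227.3]
 [534.8 230.4]
 [518.7 122.4]
 [536.7 120.8]] [535.851061   175.22518728] yaw -8.448777388504274
posts [[564.3 223.3]
 [511.1 229.3]
 [498.8 125.5]
 [554.1 119.1]] [532.05942217 174.29395112] -6.75947250028521 -5.599879118872079
base yaw -7.076566361345366 mid [482.91750208 178.73488815]
caddy [[ 511.4 -106.5]
 [ 460.7 -106.1]
 [ 460.8 -279.5]
 [ 511.6 -280.6]] [ 486.1442632 -193.163243 ]
spacer [ 490.49807368 -244.24316078   25.        ]
scene pads mid [array([354.17862969, 105.58236645]), array([344.51135918, 111.15075345])] spacer [196.21960665 322.53586758]
caddy rim corners scene [array([146.1, 291.4]), array([181.1, 306.5]), array([260.9, 221.7]), array([230.9, 212.9])]
edge slope deg -0.2916533932521072
cam x axis world [-1.68480371e-04 -9.99892130e-01  1.46867152e-02] [ 0.06712116 -0.0146649  -0.99763705]
```

Emit:
carry_out(
  plan=[
    [0.05,-0.06,0,0,0,0.02,0],
    [0.12,-0.14,0,0,0,0.06,0],
    [0.19,-0.23,0,0,0,0.1,0],
    [0.25,-0.305,0,0,0,0.13,0],
    [0.31,-0.38,0,0,0,0.16,0],
    [0.37,-0.45,0,0,0,0.198,0],
    [0.43,-0.52,0,0,0,0.198,0],
    [0.49,-0.595,0,0,0,0.198,0],
  ],
  force=20,
)

```text
time_s: 0.9
ee_pos: [505.2, 213.8, 231.1]
orientation: [-0.0, 0.078, 0.997, -0.0]
wrist_force: [1.2, 0.7, -0.0]
finger_gap: 42.8
grip_force: 0.0
```

Emit:
carry_out(
  plan=[
    [0.03,-0.04,0,0,0,0,0.06],
    [0.0625,-0.079,0,0,0,0,0.06],
    [0.0625,-0.079,0,0,0,0,0.06],
    [0.0625,-0.079,0,0,0,0,0.06],
    [0.0625,-0.079,0,0,0,0,0.06],
    [0.0625,-0.079,0,0,0,0,0.06],
    [0.0625,-0.079,0,0,0,0,0.06],
    [0.0625,-0.079,0,0,0,0,0.06],
  ],
)

```text
time_s: 1.7
ee_pos: [535.3, 176.6, 231.4]
orientation: [0.0, 0.078, 0.997, -0.0]
wrist_force: [0.5, -0.4, 0.2]
finger_gap: 40.0
grip_force: 0.0
```

Emit:
carry_out(
  plan=[
    [0,0,0,0,0,0,-0.35],
    [0,0,0,0,0,0,-0.35],
    [0,0,0,0,0,0,-0.35],
    [0,0,-0.06,0,0,0,-0.35],
    [0,0,-0.12,0,0,0,-0.35],
    [0,0,-0.17,0,0,0,-0.35],
    [0,0,-0.21,0,0,0,-0.35],
    [0,0,-0.21,0,0,0,-0.35],
  ],
)

```text
time_s: 2.5
ee_pos: [534.3, 175.9, 123.8]
orientation: [-0.002, 0.078, 0.997, -0.001]
wrist_force: [0.8, -0.9, 0.9]
finger_gap: 57.7
grip_force: 0.0
```

Run:
```python
from h import *
a=get_image("scene");b=get_image("top")
o=np.hstack([cv2.resize(a[70:220,280:400],(440,550),interpolation=2),cv2.resize(b[100:230,110:230],(350,379),interpolation=2)[:,:] if 0 else cv2.copyMakeBorder(cv2.resize(b[100:230,110:230],(350,379),interpolation=2),0,171,0,0,0)])
cv2.imwrite("pics/g1.png",o); print(read_state()["ee_pos"],read_state()["wrist_force"])
```

```text
[535.67600112 176.20402591 126.86886214] [-1.23708519 -0.34709507  1.10513156]
```

View pics/g1.png

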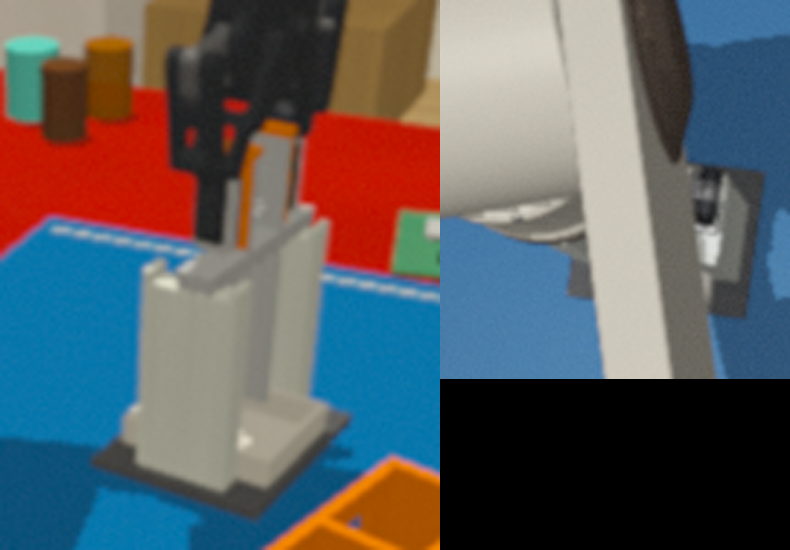

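The scene crop shows the near finger beside the left pad, at about (210,200) in the crop, just above the crossbar and clear of the posts. The arm hides most of the tongs in the top view. Next I'll close lightly.

Emit:
carry_out(
  plan=[
    [0,0,0,0,0,0,-0.2],
    [0,0,0,0,0,0,-0.1],
    [0,0,0,0,0,0,0],
    [0,0,0,0,0,0,0.05],
    [0,0,0,0,0,0,0.05],
    [0,0,0,0,0,0,0.05],
    [0,0,0,0,0,0,0.05],
    [0,0,0,0,0,0,0.05],
  ],
  force=20,
)

```text
time_s: 3.4
ee_pos: [536.0, 176.2, 127.1]
orientation: [0.001, 0.078, 0.997, 0.0]
wrist_force: [0.4, -0.8, 6.1]
finger_gap: 40.8
grip_force: 4.1
```

Emit:
carry_out(
  plan=[
    [0,0,0.01,0,0,0,0.05],
    [0,0,0.03,0,0,0,0.05],
    [0,0,0.07,0,0,0,0.05],
    [0,0,0.12,0,0,0,0.05],
    [0,0,0.17,0,0,0,0.05],
    [0,0,0.22,0,0,0,0.05],
    [0,0,0.25,0,0,0,0.05],
    [0,0,0.26,0,0,0,0.05],
  ],
)

```text
time_s: 4.2
ee_pos: [535.9, 176.3, 258.1]
orientation: [0.001, 0.078, 0.997, 0.0]
wrist_force: [-0.4, 0.5, -1.7]
finger_gap: 40.6
grip_force: 4.0
```

Emit:
carry_out(
  plan=[
    [-0.003,-0.03,0,0,0,0.01,0.05],
    [-0.01,-0.09,0,0,0,0.02,0.05],
    [-0.02,-0.16,0,0,0,0.04,0.05],
    [-0.03,-0.24,0,0,0,0.06,0.05],
    [-0.04,-0.32,0,0,0,0.08,0.05],
    [-0.05,-0.4,0,0,0,0.1,0.05],
    [-0.06,-0.48,0,0,0,0.1,0.05],
    [-0.07,-0.56,0,0,0,0.1,0.05],
  ],
)

```text
time_s: 5.0
ee_pos: [499.8, -105.3, 255.4]
orientation: [-0.001, -0.0, 1.0, 0.0]
wrist_force: [0.4, -0.4, -0.9]
finger_gap: 40.7
grip_force: 4.1
```

Emit:
carry_out(
  plan=[
    [-0.003,-0.07,0,0,0,0,0.05],
    [-0.008,-0.13,0,0,0,0,0.05],
    [-0.015,-0.19,0,0,0,0,0.05],
    [-0.02,-0.24,0,0,0,0,0.05],
    [-0.025,-0.27,0,0,0,0,0.05],
    [-0.025,-0.284,0,0,0,0,0.05],
    [-0.025,-0.284,0,0,0,0,0.05],
    [-0.025,-0.284,0,0,0,0,0.05],
  ],
)

```text
time_s: 5.8
ee_pos: [488.2, -245.0, 256.2]
orientation: [-0.0, -0.0, 1.0, 0.0]
wrist_force: [-0.6, -0.1, -1.5]
finger_gap: 40.7
grip_force: 4.1
```

Run:
```python
from h import *
a=get_image("scene");cv2.imwrite("pics/s2.png",a)
cv2.imwrite("pics/s2c.png",cv2.resize(a[90:370,110:310],(570,598)[:2] if 0 else (428,599),interpolation=2)); print(read_state()["ee_pos"],read_state()["orientation"])
```

```text
[ 488.23455761 -244.86164206  256.28021756] [ 1.41602085e-05 -6.00178627e-04  9.99999817e-01  7.07429026e-05]
```

View pics/s2c.png

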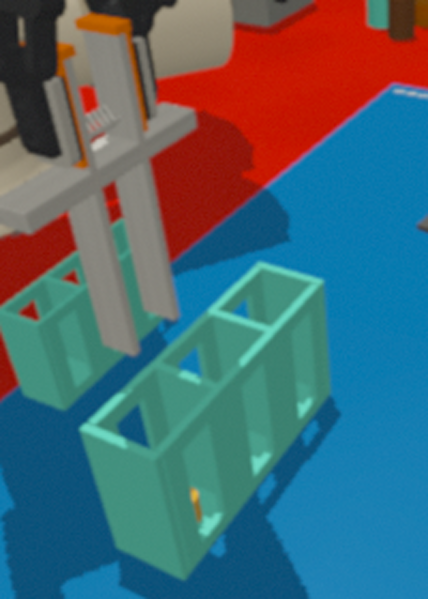

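The scene crop shows the tongs upright over the caddy with the jaws open: tips at about (120–137,350) and (160–178,318) in the crop. The brass spacer shows in the near pocket's window at (195,495). The rim corners agree with my estimate to about 2 px. I'll check the jaw tips next.

Run:
```python
from h import *
for y in (-265.2,-258.2,-231.6,-224.6):
  for x in (478,498): print(x,y,((proj("scene",[x,y,151.5])-[110,90])*2.14).round(0))
print("spacer top ring",[((proj("scene",[490.5+8*np.cos(t),-244.2+8*np.sin(t),25])-[110,90])*2.14).round(0) for t in np.arange(0,6.3,.785)])
```

```text
478 -265.2 [100. 349.]
498 -265.2 [131. 361.]
478 -258.2 [109. 341.]
498 -258.2 [141. 353.]
478 -231.6 [144. 312.]
498 -231.6 [175. 322.]
478 -224.6 [153. 304.]
498 -224.6 [183. 314.]
spacer top ring [array([195., 502.]), array([198., 494.]), array([193., 488.]), array([183., 487.]), array([174., 493.]), array([171., 501.]), array([176., 507.]), array([186., 508.]), array([195., 502.])]
```

Emit:
carry_out(
  plan=[
    [0.004,0,-0.02,0,0,0,0.05],
    [0.004,0,-0.05,0,0,0,0.05],
    [0.004,0,-0.08,0,0,0,0.05],
    [0.004,0,-0.1,0,0,0,0.05],
    [0.004,0,-0.12,0,0,0,0.05],
    [0.004,0,-0.14,0,0,0,0.05],
    [0.004,0,-0.16,0,0,0,0.05],
    [0.004,0,-0.18,0,0,0,0.05],
  ],
)

```text
time_s: 6.65
ee_pos: [490.1, -245.9, 165.5]
orientation: [0.0, -0.0, 1.0, -0.0]
wrist_force: [0.8, -0.2, -1.4]
finger_gap: 40.7
grip_force: 4.1
```

Run:
```python
from h import *
a=get_image("scene")
cv2.imwrite("pics/s3.png",cv2.resize(a[190:370,130:270],(466,599),interpolation=2)); print(read_state()["ee_pos"],read_state()["wrist_force"])
```

```text
[ 489.54882379 -245.54069852  163.8364553 ] [ 1.36010852e-03 -1.58136511e-01 -4.67208558e+00]
```

View pics/s3.png

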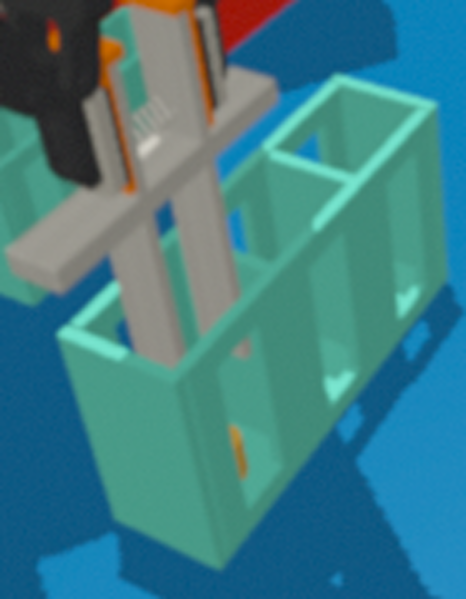

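The crop shows both jaws inside the near pocket. The far jaw tip, at about (245,350), is just beyond the spacer's right edge at (243,450). I'll carry on down, shifted 1 mm in +y.

Emit:
carry_out(
  plan=[
    [0,0.002,-0.01,0,0,0,0.05],
    [0,0.002,-0.03,0,0,0,0.05],
    [0,0.002,-0.05,0,0,0,0.05],
    [0,0.002,-0.07,0,0,0,0.05],
    [0,0.002,-0.085,0,0,0,0.05],
    [0,0.002,-0.097,0,0,0,0.05],
    [0,0.002,-0.097,0,0,0,0.05],
    [0,0.002,-0.097,0,0,0,0.05],
  ],
)

```text
time_s: 7.5
ee_pos: [490.1, -244.9, 117.9]
orientation: [0.0, -0.0, 1.0, -0.0]
wrist_force: [-1.2, -0.2, -0.7]
finger_gap: 41.0
grip_force: 4.1
```

Emit:
carry_out(
  plan=[
    [0,0,0,0,0,0,0.1],
    [0,0,0,0,0,0,0.15],
    [0,0,0,0,0,0,0.2],
    [0,0,0,0,0,0,0.25],
    [0,0,0,0,0,0,0.3],
    [0,0,0,0,0,0,0.4],
    [0,0,0,0,0,0,0.5],
    [0,0,0,0,0,0,0.5],
  ],
  force=25,
)

```text
time_s: 8.3
ee_pos: [490.1, -244.8, 118.0]
orientation: [0.0, -0.0, 1.0, -0.0]
wrist_force: [-0.3, 0.3, 3.9]
finger_gap: 27.7
grip_force: 24.6
```

Emit:
carry_out(
  plan=[
    [0,0,0,0,0,0,0.5],
    [0,0,0.005,0,0,0,0.5],
    [0,0,0.02,0,0,0,0.5],
    [0,0,0.05,0,0,0,0.5],
    [0,0,0.09,0,0,0,0.5],
    [0,0,0.13,0,0,0,0.5],
    [0,0,0.17,0,0,0,0.5],
    [0,0,0.21,0,0,0,0.5],
  ],
)

```text
time_s: 9.1
ee_pos: [489.9, -244.7, 224.0]
orientation: [0.0, -0.0, 1.0, -0.0]
wrist_force: [-0.5, 0.2, -1.5]
finger_gap: 27.3
grip_force: 24.8
```

Emit:
carry_out(
  plan=[
    [0,0,0.03,0,0,0,0.5],
    [0,0,0.06,0,0,0,0.5],
    [0,0,0.08,0,0,0,0.5],
    [0,0,0.09,0,0,0,0.5],
    [0,0,0.09,0,0,0,0.5],
    [0,0,0.09,0,0,0,0.5],
    [0,0,0.09,0,0,0,0.5],
    [0,0,0.09,0,0,0,0.5],
  ],
)

```text
time_s: 9.9
ee_pos: [489.9, -244.7, 267.3]
orientation: [-0.0, -0.0, 1.0, 0.0]
wrist_force: [-0.4, 0.5, -1.7]
finger_gap: 27.5
grip_force: 24.8
```

Run:
```python
from h import *
a=get_image("scene")
cv2.imwrite("pics/s4.png",cv2.resize(a[80:360,110:310],(428,599),interpolation=2)); print(read_state()["ee_pos"],read_state()["wrist_force"])
```

```text
[ 489.94227094 -244.72714687  267.34359553] [-0.025712   -0.50950563 -1.59560224]
```

View pics/s4.png

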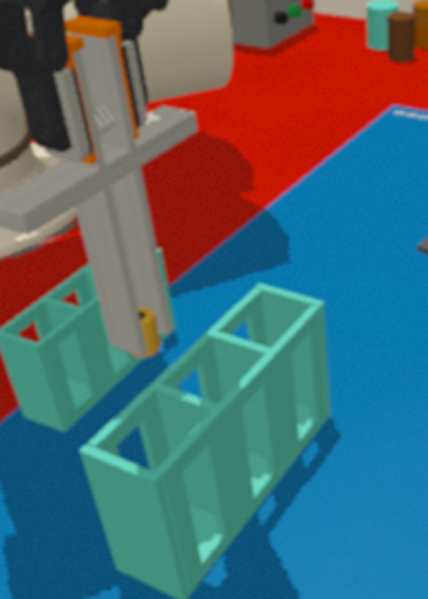

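The spacer is held in the jaws, at about (147,330) in the crop, clear of the caddy. I'll carry it back to the cradle.

Emit:
carry_out(
  plan=[
    [0.003,0.03,0,0,0,-0.01,0.5],
    [0.01,0.09,0,0,0,-0.02,0.5],
    [0.02,0.16,0,0,0,-0.04,0.5],
    [0.03,0.24,0,0,0,-0.06,0.5],
    [0.04,0.32,0,0,0,-0.08,0.5],
    [0.05,0.4,0,0,0,-0.089,0.5],
    [0.06,0.48,0,0,0,-0.089,0.5],
    [0.07,0.56,0,0,0,-0.089,0.5],
  ],
)

```text
time_s: 10.75
ee_pos: [524.9, 36.9, 267.8]
orientation: [0.0, 0.07, 0.998, -0.0]
wrist_force: [0.6, -0.4, -0.5]
finger_gap: 27.4
grip_force: 24.9
```

Emit:
carry_out(
  plan=[
    [0.003,0.07,0,0,0,0,0.5],
    [0.008,0.13,0,0,0,0,0.5],
    [0.013,0.19,0,0,0,0,0.5],
    [0.018,0.24,0,0,0,0,0.5],
    [0.019,0.27,0,0,0,0,0.5],
    [0.019,0.281,0,0,0,0,0.5],
    [0.019,0.281,0,0,0,0,0.5],
    [0.019,0.281,0,0,0,0,0.5],
  ],
)

```text
time_s: 11.55
ee_pos: [534.6, 174.8, 267.8]
orientation: [0.0, 0.07, 0.998, -0.0]
wrist_force: [-0.1, 0.1, -1.2]
finger_gap: 27.3
grip_force: 24.9
```

Emit:
carry_out(
  plan=[
    [0,0,-0.03,0,0,0,0.5],
    [0,0,-0.08,0,0,0,0.5],
    [0,0,-0.13,0,0,0,0.5],
    [0,0,-0.17,0,0,0,0.5],
    [0,0,-0.21,0,0,0,0.5],
    [0,0,-0.235,0,0,0,0.5],
    [0,0,-0.25,0,0,0,0.5],
    [0,0,-0.255,0,0,0,0.5],
  ],
)

```text
time_s: 12.35
ee_pos: [534.4, 175.4, 139.6]
orientation: [-0.0, 0.07, 0.998, -0.0]
wrist_force: [-0.4, -0.4, -1.6]
finger_gap: 27.5
grip_force: 24.9
```

Emit:
carry_out(
  plan=[
    [0,0,-0.004,0,0,0,0.5],
    [0,0,-0.008,0,0,0,0.5],
    [0,0,-0.012,0,0,0,0.5],
    [0,0,-0.015,0,0,0,0.5],
    [0,0,-0.018,0,0,0,0.5],
    [0,0,-0.018,0,0,0,0.5],
    [0,0,-0.018,0,0,0,0.5],
    [0,0,-0.018,0,0,0,0.5],
  ],
)

```text
time_s: 13.15
ee_pos: [534.6, 175.7, 131.3]
orientation: [0.0, 0.07, 0.998, -0.0]
wrist_force: [-0.1, 0.1, -0.4]
finger_gap: 27.3
grip_force: 24.9
```

Still free; going down to contact.

Emit:
carry_out(
  plan=[
    [0,0,-0.002,0,0,0,0.5],
    [0,0,-0.003,0,0,0,0.5],
    [0,0,-0.004,0,0,0,0.5],
    [0,0,-0.005,0,0,0,0.5],
    [0,0,-0.006,0,0,0,0.5],
    [0,0,-0.006,0,0,0,0.5],
    [0,0,-0.006,0,0,0,0.5],
    [0,0,-0.006,0,0,0,0.5],
  ],
)

```text
time_s: 13.95
ee_pos: [534.6, 175.8, 128.6]
orientation: [0.0, 0.07, 0.998, 0.0]
wrist_force: [-2.3, 0.6, 5.8]
finger_gap: 27.4
grip_force: 25.5
```

Run:
```python
from h import *
a=get_image("scene")
cv2.imwrite("pics/s5.png",cv2.resize(a[70:220,280:400],(440,550),interpolation=2)); print(read_state()["ee_pos"],read_state()["wrist_force"])
```

```text
[534.61804645 175.80988325 128.62855669] [-2.55939565  0.65317422  6.05321134]
```

View pics/s5.png

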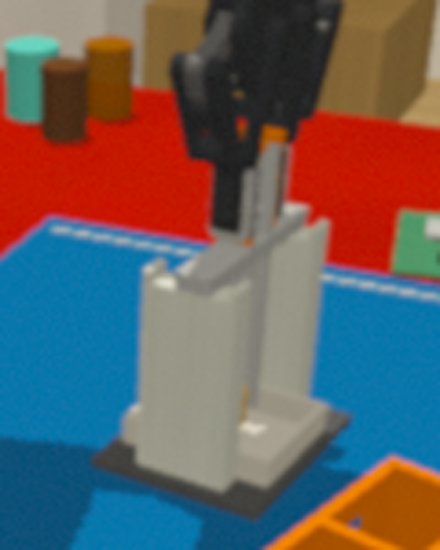

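The tongs sit on the posts, with the crossbar between the lips and 6 N of contact force. The spacer is still in the jaws at about (243,405). Now I'll release and retreat.

Emit:
carry_out(
  plan=[
    [0,0,0,0,0,0,0.3],
    [0,0,0,0,0,0,0.15],
    [0,0,0,0,0,0,0],
    [0,0,0,0,0,0,-0.1],
    [0,0,0,0,0,0,-0.2],
    [0,0,0,0,0,0,-0.35],
    [0,0,0,0,0,0,-0.35],
    [0,0,0,0,0,0,-0.35],
  ],
)

```text
time_s: 14.8
ee_pos: [534.5, 175.7, 128.3]
orientation: [0.0, 0.07, 0.998, -0.0]
wrist_force: [-0.3, -0.7, -0.1]
finger_gap: 57.3
grip_force: 0.0
```

Emit:
carry_out(
  plan=[
    [0,0,0.01,0,0,0,-0.35],
    [0,0,0.04,0,0,0,-0.35],
    [0,0,0.09,0,0,0,-0.35],
    [0,0,0.15,0,0,0,-0.35],
    [0,0,0.2,0,0,0,-0.35],
    [0,0,0.25,0,0,0,-0.35],
    [-0.07,0.07,0.27,0,0,0,-0.35],
    [-0.14,0.14,0.27,0,0,0,-0.35],
  ],
)

```text
time_s: 15.6
ee_pos: [464.5, 245.9, 266.1]
orientation: [0.002, 0.071, 0.997, 0.001]
wrist_force: [0.8, 0.7, 0.7]
finger_gap: 57.6
grip_force: 0.0
```

Emit:
carry_out(
  plan=[
    [-0.05,0.05,0,0,0,0,-0.35],
    [-0.1,0.1,0,0,0,0,-0.35],
    [-0.15,0.15,0,0,0,0,-0.35],
    [-0.2,0.2,0,0,0,0,-0.35],
    [-0.2,0.2,0,0,0,0,-0.35],
    [-0.2,0.2,0,0,0,0,-0.35],
    [-0.2,0.2,0,0,0,0,-0.35],
    [-0.2,0.2,0,0,0,0,-0.35],
  ],
)

```text
time_s: 16.4
ee_pos: [365.2, 345.1, 263.5]
orientation: [0.0, 0.07, 0.998, -0.0]
wrist_force: [-0.6, 0.4, -0.2]
finger_gap: 57.6
grip_force: 0.0
```

Run:
```python
from h import *
a=get_image("scene");b=get_image("top")
o=np.hstack([cv2.resize(a[70:220,280:400],(400,500),interpolation=2),cv2.resize(b[135:225,135:207],(400,500),interpolation=2)])
cv2.imwrite("pics/s6.png",o); print(read_state()["ee_pos"],read_state()["time_s"])
```

```text
[365.06606276 345.17701678 263.33744785] 16.5
```

View pics/s6.png

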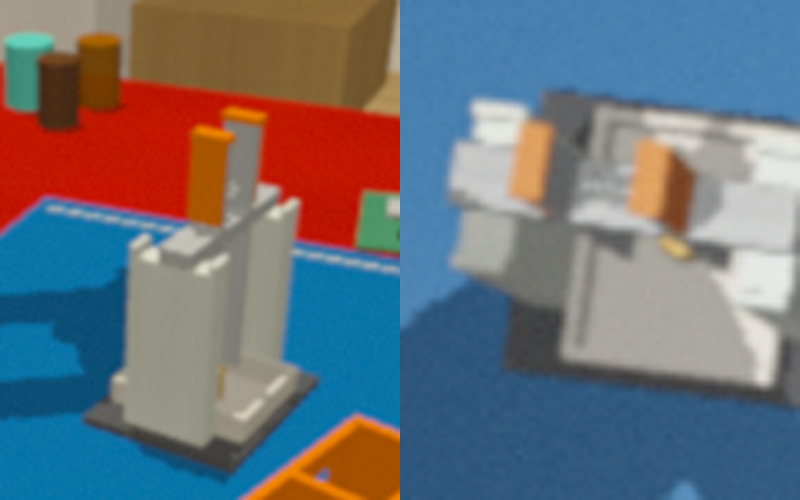

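The tongs hang upright in the cradle, and the brass spacer has dropped into the dish: (220,385) in the left crop and (677,247) in the right. It sits about 5 image px lower than when held. The arm is clear.

```bash
python3 -c "
from plant import *; print(hand_in())"
```

```text
the job is handed in; nothing more can be done
None
```

I fetched the brass spacer with the tongs and dropped it into the white dish; the tongs were left hanging in the cradle with the arm clear, and I handed the job in at about 16.5 s (the judge's verdict wasn't shown).

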